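# Take a part out of the split-door parts hatch

### The arm

A 7-joint arm with a two-finger parallel gripper is mounted at the origin on a cart in front of the work surface, level with it; the furniture and walls round the work are solid. World frame = base frame: x ahead of the robot, y to its left, z up, the work surface at z = 0. Lengths are in mm, angles in rad, forces in N, time in s.
With the tool pointing down it reaches from about 425 to 825 mm from the base axis. Payload 3.6 kg.
Tool frame: the origin (TCP) lies between the finger pads; the fingertips stand 14 mm ahead of it and the grasp point (between the pads) lies 5 mm behind it; z points along the fingers, y is the line along which they close (so a half turn about z gives the same grasp; the last joint's range is limited). The gripper opens to 93 mm and grips with 3 to 60 N. Pads are 15 mm wide; open, the fingers measure 128 mm over their backs; the gripper's body (75 mm by 188 mm) begins 65 mm behind the grasp point.
Start: joints at [-1.206, 0.615, -0.013, 1.423, 0.008, 1.103, -0.04], TCP at [247.569, 600.976, 232.64] pointing down, gripper open.
Joint ranges: [-3.12, 3.12], [-0.3, 2.06], [-1.34, 1.32], [0.26, 2.42], [-1.36, 4.5], [0.01, 1.98], [-2.84, 2.84]. Speed limits (rad/s): [2.79, 2.79, 3.14, 3.14, 3.14, 3.14, 3.14].

### API

Orientations are given as a unit quaternion [w, x, y, z].
In Python, from bench import ctrl, jaws, kinematics, sensors, vision gives the robot as it stands. Calls block until the motion is done:
- ctrl.move_pose(position, orientation): joint-space move of the TCP to a pose.
- ctrl.line_to(position, rotation=None, max_speed=150, threshold=None): straight line of the TCP; rotation=None keeps the orientation; max_speed is the mean speed in mm/s. With threshold (N) it stops when the force on the tool has changed by that much, and returns True; else False.
- ctrl.set_joints(angles): joint-space move.
- jaws.open_gripper() and jaws.gripper_close(effort=None): open the fingers fully, or close them until they stop; effort is the grip in N (None keeps the last).
- ctrl.hold(seconds).
- kinematics.ik(position, orientation): joint angles nearest the present ones, or None.
- sensors.read_state(): the state.
- vision.capture(name): name is "side" or "top" or "wrist"; returns the picture (400x640x3 uint8, blue, green, red); there is no depth.
- vision.get_calibration(name): a dict with "intrinsics" (3x3 intrinsics, pixels), "pose" (4x4, takes a point from camera to world coordinates). Camera axes: x right, y down, z forward; pixel columns grow to the right and rows downward; lengths in mm; the calibration is good to about 2 mm. A picture is of the moment at which its call begins: read the wrist's pose just before it. get_calibration takes no time and is no camera call; for the wrist camera it gives the pose at the moment of the call.
A pose or a line that the arm cannot do raises ctrl.PlanningError and nothing moves.
- ctrl.close_job(): hands the job in; it is judged then, once.
The state is a dict: "time": time; "q": joint angles; "joint_velocities": joint speeds; "joint_torque": joint torques, N m; "ee_pos": TCP position; "tcp_rot": TCP orientation; "contact_force": force on the tool from outside, world axes, zero at the start; "wrist_torque": the same for the moment, N m; "width": opening from 0.0 (shut) to 1.0 (fully open); "finger_force": force on a finger pad.
Only numpy, scipy, OpenCV 4.12 (cv2) and the standard library are available. Lean on these libraries where they do the work, as an engineer would, in place of code of your own. Each camera call takes 0.05 s, during which the arm holds its last target. There are 200 camera calls.

### The job

Fetch the round metal can from the small parts hatch: swing only the upper half of its split door wide open (about square to the front; the lower half must stay shut and bolted), pull the pocket tray inside all the way out, pluck the round can from its pocket and set it down gently, upright, well inside the open petri dish on the bare bench in front of the hatch, to its right. Leave the tray out, the upper half open and the square cans standing in their pockets, and do not disturb the dish or the other things on the bench.

Things in the scene. Friction and masses are not known exactly. Their poses are not given: they have to be found in the camera images.
- hatch: Grey metal parts hatch fixed on the bench, 190 wide, 180 deep, 165 high (mm). Origin: bench level, middle of its front face; x points into the hatch, y to its left seen from the robot, z up. On the front a split door: two separate leaves, 190 wide, each a shallow pan reaching 38 mm out from the front face, hinged at the left edge. Foot plate 12 thick, reaching 60 mm out.
- upper_leaf (a joint): Upper half of the split door (95 to 165 mm above the bench, with window, handle, and a flange over its top that covers the tray's grip while shut). rad, 0 shut, may start ajar; grows as it swings toward the robot and on to the left (clockwise from above), stop at 1.9. No latch; 0.06 N m friction, stays where left. At 1.57 it is square to the front, wholly left of the opening.
- upper_handle (a point): Grip point on the upper leaf's handle: upright round bar, 10 mm diameter, 102 to 162 mm above the bench, axis 30 mm in front of the leaf on two 7 mm stand-offs, the top one 16 mm above this point. Point 137 mm above the bench; leaf shut: hatch x = -0.068, y = -0.070. Axes turn with the leaf: y along it toward the hinge. Pinch from above, fingers left and right of the bar.
- upper_hinge (a point): Point on the vertical hinge axis of both leaves, at the left edge of the front face (hatch x = 0, y = 0.095), at the height of the handle.
- lower_leaf (a joint): Lower half of the split door, 13 to 91 mm above the bench, with an aluminium ledge along its top that reaches 47 mm out from the front face; rad, 0 shut. Bolted and stiff: it must stay shut.
- bolt (a joint): Upright drop bolt on the front of the lower leaf, a 9 mm steel rod with a small knob, near the leaf's right edge (hatch y = -0.055, about 49 mm out from the front face, top 66 mm above the bench); m, 0 shot home, grows as it is lifted. Leave it home.
- tray (a joint): Black pocket tray, 150 mm wide, that slides out of the hatch over the lower leaf's ledge along hatch -x; m, 0 in, 0.13 all the way out (stop). Friction about 1.5 N; it stays where left. Upper surface 106 mm above the bench; three square pockets, 20 mm wide and 7 mm deep, in a row across it, 48 mm apart, 58 mm behind the tray's grip.
- tray_knob (a point): Grip of the tray: upright aluminium tab in the middle of its front edge, 10 mm thick (hatch x), 24 mm wide (hatch y), 98 to 136 mm above the bench. Point 126 mm above the bench; tray in: 18 mm out from the front face (ledge 35 mm below, hatch roof 39 mm above it). Moves with the tray. Pinch from above across its 24 mm width once the upper leaf is open.
- can_mid (a point): The part to fetch: round bare-metal can, 18 mm diameter, 30 mm tall, standing in one of the three tray pockets, any of them (7 mm of it below the tray's surface, 23 mm above). This point is its centre, half-way up (15 mm above its underside). z axis up along the can. 20 g nominal.
- square_can_1_mid (a point): Square can 1: bare-metal can 18 x 18 mm, 23 mm tall, standing in a pocket of the tray; leave it there. This point is its centre, half-way up (11.5 mm above its underside).
- square_can_2_mid (a point): Square can 2: bare-metal can 18 x 18 mm, 23 mm tall, standing in a pocket of the tray; leave it there. This point is its centre, half-way up (11.5 mm above its underside).
- dish: Open glass-clear petri dish, 66 mm outer diameter, 12 mm high, floor 2 mm thick, clear inside diameter about 50 mm, loose and light (18 g), on the bench in front of the hatch, to its right. Origin: centre of its underside. Its floor shows a few tiny printed specks.
- loupe: Bystander: round black loupe, 38 mm diameter, 32 mm high, loose. Origin: centre of its underside.
- marker: Bystander: marker pen lying on the bench, 132 mm long, 15 mm thick, loose. Origin: middle of its underside.
- chuck_block: Bystander: round grey and white chuck block, 68 mm diameter, 44 mm high, loose. Origin: centre of its underside.
Things that resemble listed ones, but are neither listed nor needed, are in the scene too. Leave any red or turquoise look-alike of the dish alone.

How it is judged (in metres and radians):
On the way, in this order (a step that is already met when the one before it is completed fails the run):
1. the upper half of the door is swung open, at least 1.3 rad (value of joint upper_leaf above 1.3 rad), for 0.2 s.
2. the tray is pulled out, at least 115 mm of its 130 mm (value of joint tray above 0.115 m), for 0.2 s.
3. the round can is lifted clear of its pocket in the fingers (height (world z) of can_mid above 0.135 m and contact force between the fingers and can above 0.5 N), for 0.2 s.
At the end, for the whole second after the job is handed in: The round can stands upright (0.15 rad) and still on the dish's floor, within 17 mm of its centre; upper leaf open at least 1.2 rad, tray out at least 110 mm, lower leaf shut (under 0.03 rad), bolt home (under 5 mm); both square cans upright in their pockets (horizontal distance between can_mid and dish below 0.017 m and height (world z) of can_mid below 0.022 m and angle between can_mid's own z axis and vertical below 0.15 rad and linear speed of can below 0.02 m/s and value of joint upper_leaf above 1.2 rad and value of joint tray above 0.11 m and value of joint lower_leaf below 0.03 rad and value of joint bolt below 0.005 m and height (world z) of each of square_can_1_mid, square_can_2_mid above 0.1 m and angle between each of square_can_1_mid, square_can_2_mid's own z axis and vertical below 0.2 rad); the robot touches nothing.
It fails at once if the lower half of the door is moved more than 0.04 rad or its bolt lifted more than 6 mm (value of joint lower_leaf above 0.04 rad or value of joint bolt above 0.006 m).
It fails at once if a square can leaves its pocket or topples (height (world z) of any of square_can_1_mid, square_can_2_mid below 0.1 m or height (world z) of any of square_can_1_mid, square_can_2_mid above 0.125 m or angle between any of square_can_1_mid, square_can_2_mid's own z axis and vertical above 0.4 rad).
It fails at once if the round can is dropped (falls freely faster than 0.5 m/s) (contact force between the fingers and can below 0.05 N and linear speed of can above 0.5 m/s).
It fails at once if the dish is pushed more than 25 mm (distance of dish from where it was at the start of the episode above 0.025 m).
It fails at once if the loupe, marker or chuck block is moved more than 25 mm (distance of any of loupe, marker, chuck_block from where it was at the start of the episode above 0.025 m).
It also fails if it takes over 54 s, if anything falls off the work surface, if the arm or the gripper's body presses on something with over 40 N, if the wrist force passes 120 N, or if a joint passes its speed limit or range.

## Working session

There is one attempt and no reset: what is moved stays moved. The work goes in short steps, each a Python script; the robot and the scene stay as the last script left them, time stands still between calls to the robot, and variables do not carry over. Pictures are saved under pics/ and viewed, at most 12 in all, crops included, and the job is handed in when it is done.

```bash
mkdir -p pics
python3 - <<'E'
from bench import ctrl, jaws, kinematics, sensors, vision
import cv2, numpy as np
for n in ("side","top"):
    cv2.imwrite(f"pics/{n}0.png",vision.capture(n)); c=vision.get_calibration(n); print(n,np.round(c["intrinsics"],1).tolist(),np.round(c["pose"],3).tolist())
s=sensors.read_state();print(s["time"],s["ee_pos"],s["tcp_rot"],s["width"])
E
```

```text
side [[467.4, 0.0, 319.3], [0.0, 467.4, 204.7], [0.0, 0.0, 1.0]] [[0.87, -0.242, 0.43, 93.628], [-0.493, -0.426, 0.759, -832.393], [-0.001, -0.872, -0.49, 635.104], [0.0, 0.0, 0.0, 1.0]]
top [[495.7, 0.0, 314.3], [0.0, 495.7, 207.1], [0.0, 0.0, 1.0]] [[-0.009, -0.993, 0.122, 413.285], [-1.0, 0.01, 0.004, 18.325], [-0.005, -0.122, -0.993, 1064.036], [0.0, 0.0, 0.0, 1.0]]
0.1 [247.33573058 600.37489351 231.6335331 ] [-2.06472035e-04  1.94105594e-01  9.80979993e-01 -1.10909045e-03] 1.002640864462734
```

View pics/side0.png

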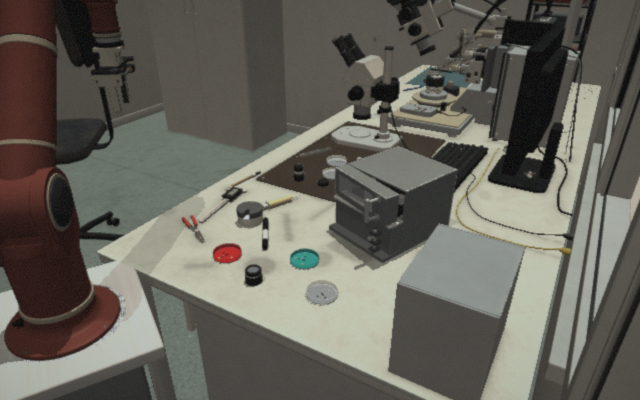

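View pics/top0.png

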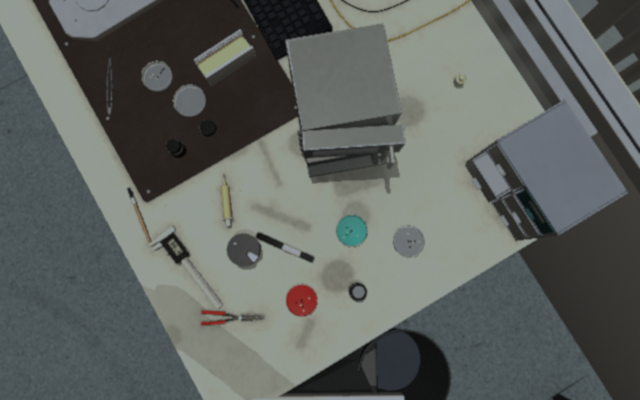

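The top view shows the hatch at (350,90), its upper leaf slightly ajar, the clear dish at (408,241), loupe (358,291), marker (285,247) and chuck block (244,251). Next I'll enlarge both views.

Run:
```python
import cv2, numpy as np
a=cv2.imread("pics/top0.png")[10:200,270:430]; a=cv2.resize(a,None,fx=3.1,fy=3.1,interpolation=cv2.INTER_CUBIC)
b=cv2.imread("pics/side0.png")[140:260,320:470]; b=cv2.resize(b,None,fx=5,fy=5,interpolation=cv2.INTER_CUBIC)
g=lambda x:np.clip(x.astype(float)*1.5,0,255).astype('uint8')
cv2.imwrite("pics/tc.png",g(a));cv2.imwrite("pics/sc.png",g(b))
```

```text
(no output)
```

View pics/tc.png

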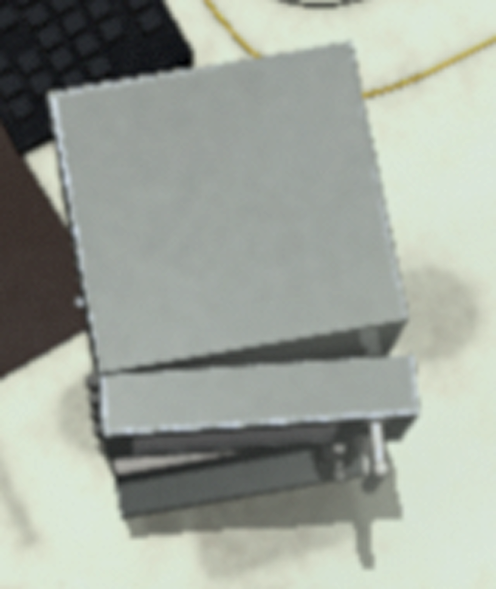

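View pics/sc.png

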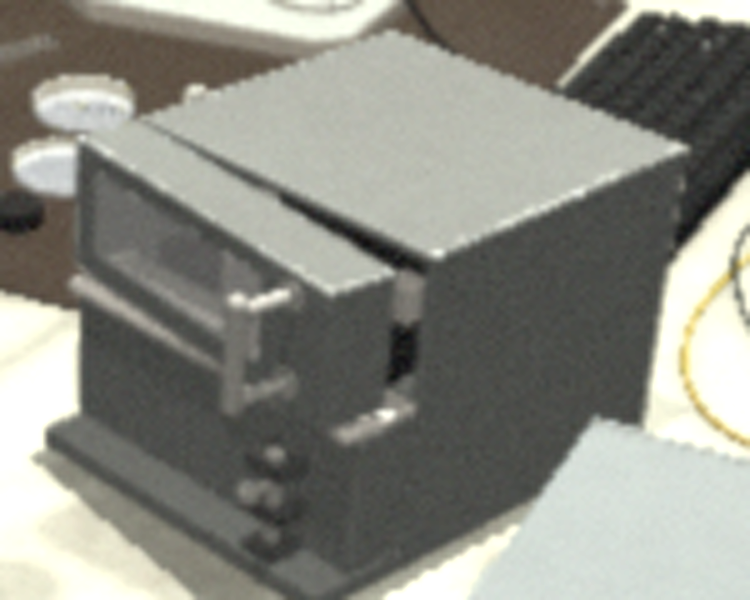

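The crops show the roof corners, leaf flange corners and handle clearly. In the top crop they are (50,92), (352,43), (407,320) and (97,373), with the handle top at (376,425). In the side crop they are (150,122), (395,30), (688,150) and (432,262), with the handle top at (236,298) and bottom at (232,410). I'll fit the hatch pose and leaf angle to both views together.

```bash
cat > h.py <<'E'
from bench import ctrl, jaws, kinematics, sensors, vision
import cv2, numpy as np
from scipy.spatial.transform import Rotation as R
def ray(n,px,z,c=None):
    c=c or vision.get_calibration(n);K,P=np.array(c["intrinsics"]),np.array(c["pose"])
    d=P[:3,:3]@np.linalg.solve(K,[px[0],px[1],1]);o=P[:3,3];return o+d*(z-o[2])/d[2]
def proj(n,X,c=None):
    c=c or vision.get_calibration(n);K,P=np.array(c["intrinsics"]),np.array(c["pose"])
    p=K@(P[:3,:3].T@(np.asarray(X)-P[:3,3]));return p[:2]/p[2]
def rot2(a): return np.array([[np.cos(a),-np.sin(a)],[np.sin(a),np.cos(a)]])
def hw(h,p): return np.r_[h[:2]+rot2(h[2])@np.array(p[:2]),p[2]]       # hatch->world
def lw(h,th,p):  # leaf (shut hatch coords) -> world, clockwise by th
    H=np.array([0,95.]);return hw(h,np.r_[H+rot2(-th)@(np.array(p[:2])-H),p[2]])
def down(yaw): # tool down; tool y (closing) along world angle yaw
    x=np.array([np.sin(yaw),-np.cos(yaw),0]);y=np.array([np.cos(yaw),np.sin(yaw),0])
    y=y;z=np.array([0,0,-1.]);x=np.cross(y,z);q=R.from_matrix(np.c_[x,y,z]).as_quat();return q[[3,0,1,2]]
E
python3 - <<'E'
from h import *
from scipy.optimize import least_squares
T=lambda u,v:(u/3.1+270-.3,v/3.1+10-.3); S=lambda u,v:(u/5+320-.4,v/5+140-.4)
B=[(180,95,165),(180,-95,165),(0,-95,165),(0,95,165)]
obs=[("top",0,b,T(*p)) for b,p in zip(B,[(50,92),(352,43),(407,320),(97,373)])]
obs+=[("side",0,b,S(*p)) for b,p in zip(B,[(395,30),(688,150),(432,262),(150,122)])if b!=(0,95,165)]
L=[(-38,95,165),(-38,-95,165),(0,-95,165)]
obs+=[("top",1,L[0],T(105,432)),("top",1,L[1],T(418,412)),("side",1,L[0],S(80,140)),("side",1,L[1],S(335,293)),("top",1,(-68,-70,162),T(376,425)),("side",1,(-68,-70,162),S(236,298)),("side",1,(-68,-70,102),S(232,410))]
C={n:vision.get_calibration(n) for n in("top","side")}
f=lambda x:np.concatenate([proj(n,lw(x,x[3],p) if m else hw(x,p),C[n])-q for n,m,p,q in obs])
r=least_squares(f,[650,0,0.,.3],loss="soft_l1");print(r.x);print(f(r.x).reshape(-1,2).round(1).tolist())
print("bar",lw(r.x,r.x[3],(-68,-70,137)))
for nm,z,t,s in [("dish",6,(408,241),(321,293)),("teal",6,(351,231),(304,259)),("loupe",32,(358,291),(253,269)),("chuck",44,(244,251),(250,210)),("marker",15,(285,247),(265,233))]:
    print(nm,ray("top",t,z).round(0),ray("side",s,z).round(0))
E
```

```text
[ 6.84138729e+02 -4.89214220e+01  1.57528668e-01  9.21607246e-02]
[[0.1, -0.4], [0.7, -0.5], [0.6, 0.1], [0.3, -0.5], [-0.5, -0.5], [-0.1, -0.9], [-0.5, -1.3], [-0.8, 0.4], [0.3, -0.7], [-1.1, -1.5], [-0.5, -0.7], [1.7, 12.2], [0.6, -1.4], [0.1, 0.3]]
bar [ 612.15858351 -124.18717328  137.        ]
dish [ 468. -176.    6.] [ 466. -182.    6.]
teal [491. -55.   6.] [491. -60.   6.]
loupe [365. -66.  32.] [364. -71.  32.]
chuck [449. 168.  44.] [446. 146.  44.]
marker [458.  85.  15.] [452.  71.  15.]
```

The handle residual comes from my having picked the stand-off in the top view, so the fit stands: hatch (684,-49), yaw 0.157, leaf about 0.1 rad ajar. The dish is at about (467,-179). I'll refit without that point and check reachability for both gripper half-turns.

```bash
cat >> h.py <<'E'
h=np.array([684.1,-48.9,.1575]); th0=.10
E
python3 - <<'E'
from h import *
for k in (-np.pi/2,np.pi/2):
    for th in (th0,.8,1.6):
        p=lw(h,th,(-68,-70,132)); q=kinematics.ik(p,down(h[2]-th+k)); print(k,th,p.round(),None if q is None else np.round(q,2))
    for p in [hw(h,(-18,0,124)),hw(h,(-148,0,124)),np.array([467,-179,40])]:
        q=kinematics.ik(p,down(h[2]+k));print(p.round(),None if q is None else np.round(q,2))
E
```

```text
-1.5707963267948966 0.1 [ 611. -124.  132.] [-0.23  0.78  0.7   1.63 -0.59  0.95 -0.83]
-1.5707963267948966 0.8 [516. -46. 132.] [-0.6   0.82  1.13  1.94 -0.9   1.01 -1.25]
-1.5707963267948966 1.6 [497.  91. 132.] [ 0.11  0.57 -0.51  1.95  0.41  0.72  2.64]
[666. -52. 124.] [-0.31  0.84  0.69  1.5  -0.59  1.01 -0.89]
[538. -72. 124.] [-0.31  0.66  0.64  1.87 -0.55  0.78 -0.79]
[ 467 -179   40] [ 0.14  0.7   0.27  2.04 -0.4   0.45 -0.69]
1.5707963267948966 0.1 [ 611. -124.  132.] [ 0.16  0.68  0.    1.62 -0.    0.84  1.8 ]
1.5707963267948966 0.8 [516. -46. 132.] [-0.04  0.55  0.13  1.92 -0.11  0.68  1.09]
1.5707963267948966 1.6 [497.  91. 132.] [-0.42  0.54  0.28  1.96 -0.23  0.67  0.14]
[666. -52. 124.] [ 0.09  0.75 -0.08  1.48  0.07  0.91  1.72]
[538. -72. 124.] [ 0.12  0.59 -0.04  1.86  0.04  0.7   1.79]
[ 467 -179   40] [ 0.41  0.68 -0.13  2.03  0.2   0.44  1.86]
```

Run:
```python
from h import *
k=np.pi/2
ctrl.move_pose([440,150,240],down(h[2]-.8+k))
p=lw(h,th0,(-68,-70,225)); ctrl.move_pose(p,down(h[2]-th0+k))
c=vision.get_calibration("wrist"); im=vision.capture("wrist")
for pt in [(-68,-70,162),(-68,-70,102),(-38,-95,165),(-38,95,165)]: print(proj("wrist",lw(h,th0,pt),c).round())
cv2.imwrite("pics/w1.png",im); s=sensors.read_state(); print(s["time"],s["ee_pos"],s["contact_force"],np.round(s["q"],2))
```

```text
[315. 216.]
[315. 197.]
[285. 251.]
[508. 251.]
3.1583 [ 610.97959673 -120.93207479  225.0726763 ] [ 0.25355661  0.53505103 -0.22547817] [ 0.13  0.58  0.06  1.52 -0.04  1.04  1.82]
```

View pics/w1.png

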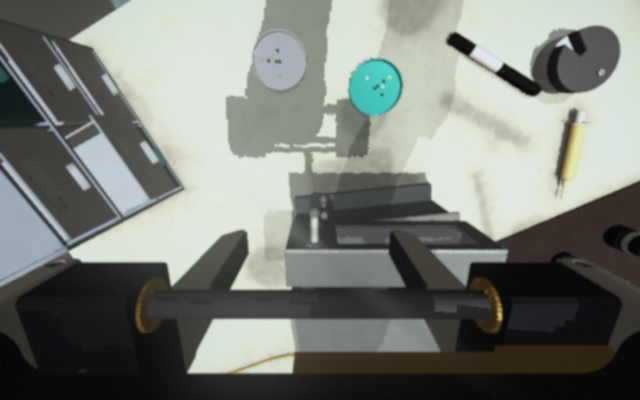

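The bar shows at (315,216), as predicted, and the leaf edges are at 288 and 506 (predicted 285 and 508). The dish at (280,60) and the teal look-alike are both clear. Now I'll descend, grip and swing the leaf.

Run:
```python
from h import *
k=np.pi/2
print("dish",ray("wrist",(280,60),6).round(1))
p=lw(h,th0,(-68,-70,132)); print(p.round(1))
ctrl.line_to(p+[0,0,40],down(h[2]-th0+k)); ctrl.line_to(p,down(h[2]-th0+k),max_speed=80,threshold=8)
s=sensors.read_state();print(s["ee_pos"].round(1),s["contact_force"].round(1))
jaws.gripper_close(15)
s=sensors.read_state();print(s["time"],s["ee_pos"].round(1),s["contact_force"].round(1),s["width"],s["finger_force"])
for th in np.linspace(th0,.4,4)[1:]:
    ctrl.line_to(lw(h,th,(-68,-70,132)),down(h[2]-th+k),max_speed=80)
    s=sensors.read_state();print(round(th,2),s["ee_pos"].round(1),s["contact_force"].round(1),round(s["width"],3))
```

```text
dish [ 467.4 -176.1    6. ]
[ 610.8 -123.7  132. ]
[ 611.1 -123.8  132.2] [ 0.8 -0.2  0.7]
5.5667 [ 610.5 -124.7  132. ] [ 0.2 -1.7  0.4] 0.10266071049118988 14.999936521053314
0.2 [ 593.6 -118.   131.9] [-2.1 -3.   0.8] 0.103
0.3 [ 578.  -109.8  131.9] [-2.9 -4.4  0.5] 0.104
0.4 [562.9 -99.9 131.9] [-3.  -4.5  1.2] 0.104
```

Run:
```python
from h import *
k=np.pi/2
for th in np.linspace(.4,1.58,10)[1:]:
    ctrl.line_to(lw(h,th,(-68,-70,132)),down(h[2]-th+k),max_speed=90)
    s=sensors.read_state();f=s["contact_force"]
    if np.linalg.norm(f)>25: print("force",th,f); break
print(s["time"],round(th,2),s["ee_pos"].round(1),f.round(1),round(s["width"],3))
ctrl.hold(.2)
jaws.open_gripper()
ctrl.line_to(lw(h,th,(-68,-70,215)))
g=hw(h,(-18,0,215)); w=hw(h,(-100,0,215)); ctrl.move_pose(w,down(h[2]+k))
c=vision.get_calibration("wrist"); im=vision.capture("wrist"); cv2.imwrite("pics/w2.png",im)
for pt in [(-18,0,136),(40,0,129),(40,48,129),(40,-48,129)]: print(proj("wrist",hw(h,pt),c).round())
print(ray("wrist",(0,0),0,c)); s=sensors.read_state();print(s["time"],s["ee_pos"].round(1))
```

```text
10.3667 1.58 [495.7  88.3 131.9] [-4.4  1.4  2.6] 0.107
[317. 291.]
[317. 335.]
[362. 335.]
[271. 335.]
[ 436.81727197 -456.33589971    0.        ]
14.1083 [585.1 -63.7 214.6]
```

View pics/w2.png

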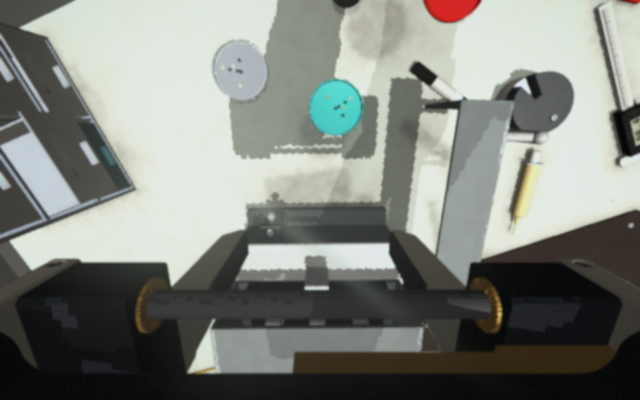

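The leaf stands square to the left, and the tray tab shows at (316,288), where it was predicted. Now I'll grip the tab and pull.

Run:
```python
from h import *
k=np.pi/2; q=down(h[2]+k)
def st(m): s=sensors.read_state();print(m,s["time"],s["ee_pos"].round(1),s["contact_force"].round(1),round(s["width"],3)); return s
ctrl.line_to(hw(h,(-18,0,215)),q)
print(ctrl.line_to(hw(h,(-18,0,125)),max_speed=90,threshold=8)); st("down")
jaws.gripper_close(25); st("grip")
ctrl.line_to(hw(h,(-130,0,125)),max_speed=80); st("pull")
print(ctrl.line_to(hw(h,(-151,0,125)),max_speed=40,threshold=12)); st("end")
ctrl.hold(.2); st("hold")
jaws.open_gripper(); st("open")
ctrl.line_to(hw(h,(-148,0,225)))
ctrl.line_to(hw(h,(-178,0,260)))
c=vision.get_calibration("wrist"); im=vision.capture("wrist"); cv2.imwrite("pics/w3.png",im)
for pt in [(-148,0,136),(-90,0,136),(-90,48,129),(-90,-48,129)]: print(proj("wrist",hw(h,pt),c).round())
for n in("side","top"): print(n,[proj(n,hw(h,(-90,y,129))).round().tolist() for y in(48,0,-48)])
a=vision.capture("side"); b=vision.capture("top")
x=cv2.resize(a[150:250,310:410],(400,400),interpolation=2); y=cv2.resize(b[130:230,290:390],(400,400),interpolation=2)
cv2.imwrite("pics/c3.png",np.clip(np.hstack([x,y])*1.4,0,255).astype('uint8')); st("end")
```

```text
False
down 15.9583 [666.9 -51.8 125.8] [-0.1  0.4  0.1] 1.0
grip 17.0333 [666.5 -52.8 125. ] [ 0.9 -1.5 -1. ] 0.254
pull 18.5833 [554.6 -71.7 124.9] [ 0.5 -6.7 -3.7] 0.253
True
end 19.0833 [538.3 -74.6 124.9] [1.2 0.2 2.9] 0.256
hold 19.2833 [538.3 -74.6 124.8] [-0.9  1.1  6.1] 0.255
open 20.4667 [538.8 -76.4 124. ] [ 0.4 -0.  -0.5] 0.999
[319. 223.]
[319. 271.]
[360. 267.]
[277. 267.]
side [[331.0, 193.0], [345.0, 201.0], [359.0, 210.0]]
top [[334.0, 176.0], [358.0, 172.0], [383.0, 168.0]]
end 21.9 [508.3 -76.4 258.9] [ 0.1 -0.5  0.2] 0.999
```

View pics/w3.png

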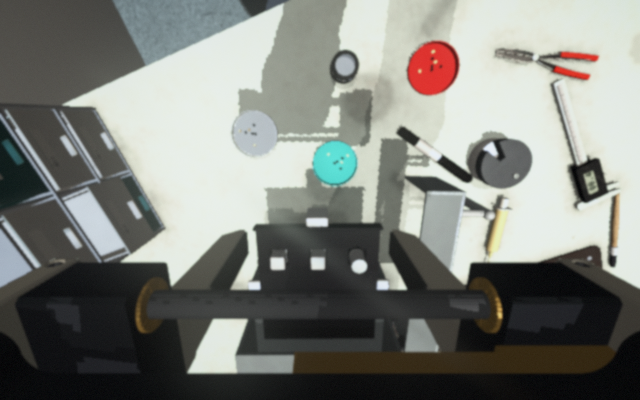

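View pics/c3.png

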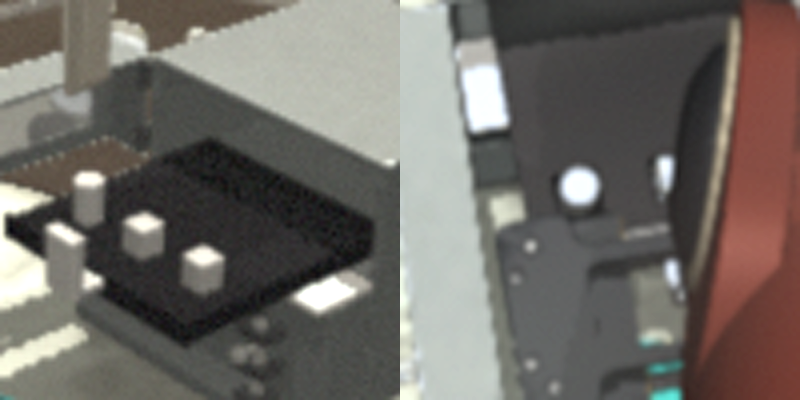

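The round can is in the left pocket: its top is at wrist (359,266), against a prediction of (360,267). The square cans are in the middle and right pockets, and the dish is at (255,133). I'll grip across hatch x to clear the neighbouring can. The tips stay 15 mm above the can's base so they clear the dish rim on release.

Run:
```python
from h import *
def st(m): s=sensors.read_state();print(m,s["time"],s["ee_pos"].round(1),s["contact_force"].round(1),round(s["width"],3),s["finger_force"]); return s
print("dish",ray("wrist",(255,133),8).round(1),ray("top",(408,241),8).round(1),ray("side",(321.5,292.5),8).round(1))
print("step side crop",[(((proj("side",hw(h,(x,y,106)))-[310,150])*4).round().tolist()) for x in(-30,0) for y in(75,-75)])
q=down(h[2]); c=hw(h,(-90,48,128.5))
ctrl.move_pose(c+[0,0,100],q); ctrl.line_to(c+[0,0,25])
print(ctrl.line_to(c,max_speed=50,threshold=5)); s=st("down")
if s["ee_pos"][2]<131:
    jaws.gripper_close(10); st("grip")
    ctrl.line_to(c+[0,0,60],max_speed=60); st("lift"); ctrl.hold(.3)
    im=vision.capture("side"); cal=vision.get_calibration("side")
    x=cv2.resize(im[130:250,290:410],(480,480),interpolation=2); cv2.imwrite("pics/c4.png",np.clip(x*1.4,0,255).astype('uint8'))
```

```text
dish [ 466.3 -175.7    8. ] [ 468.1 -176.     8. ] [ 466.1 -183.5    8. ]
step side crop [[131.0, 162.0], [309.0, 259.0], [168.0, 148.0], [346.0, 242.0]]
False
down 24.5083 [587.7 -15.7 128.4] [ 0.1 -0.3  0.8] 1.001 0.0
grip 25.675 [587.7 -15.6 128.5] [ 0.3 -0.4 -0.8] 0.18 9.996000230312347
lift 26.825 [587.3 -15.5 188. ] [-0.5  0.8 -0.7] 0.181 9.995718598365784
```

View pics/c4.png

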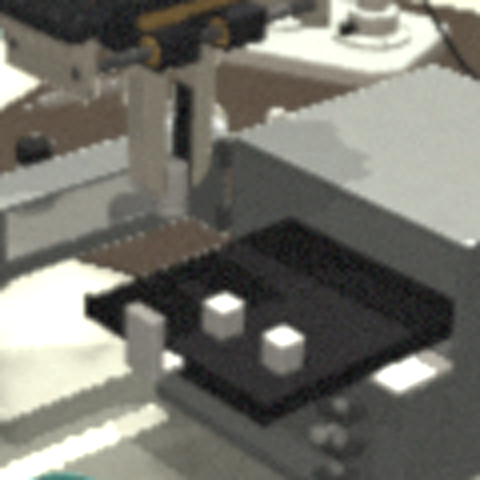

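The can is held upright in the fingers and both square cans are still standing in their pockets. Next I'll place it in the dish.

Run:
```python
from h import *
def st(m): s=sensors.read_state();print(m,s["time"],s["ee_pos"].round(1),s["contact_force"].round(1),round(s["width"],3),s["finger_force"]); return s
d=np.array([467,-177.5,0])
ctrl.line_to(d+[0,0,180],max_speed=130); ctrl.line_to(d+[0,0,55],max_speed=100); ctrl.hold(.3); st("above")
ctrl.line_to(d+[0,0,35],max_speed=40);ctrl.hold(.2); st("35")
print(ctrl.line_to(d+[0,0,30.5],max_speed=10,threshold=2.5)); st("down")
cv2.imwrite("pics/s5.png",vision.capture("side"))
x=cv2.resize(cv2.imread("pics/s5.png")[240:320,270:370],(750,600),interpolation=2); cv2.imwrite("pics/c5.png",np.clip(x*1.2,0,255).astype('uint8'))
```

```text
above 30.5833 [ 467.2 -177.5   55.3] [-0.9  0.   0.3] 0.175 9.995773136615753
35 31.4333 [ 467.1 -177.6   35.2] [-0.3  0.6 -0.8] 0.177 9.995807111263275
True
down 31.825 [ 467.  -177.5   31.7] [-0.  -0.8  4. ] 0.18 10.002194344997406
```

View pics/c5.png

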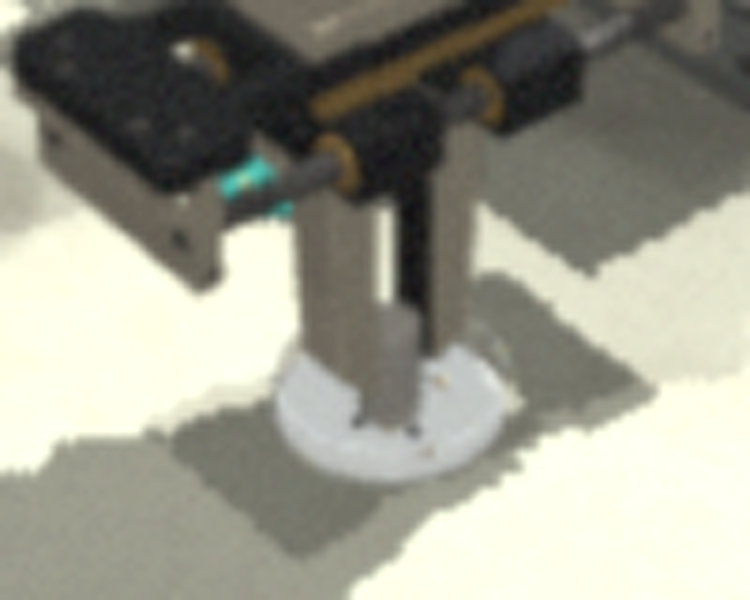

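Contact came at the predicted height (31.7 mm, expected 31.5), and the can stands near the centre of the dish. I'll release, rise and check.

Run:
```python
from h import *
jaws.open_gripper(); ctrl.line_to([467,-177.5,90],max_speed=60); ctrl.line_to([467,-177.5,230]); ctrl.move_pose([440,100,260],down(h[2]))
x=cv2.resize(vision.capture("side")[140:320,240:480],(800,600),interpolation=2); cv2.imwrite("pics/c6.png",np.clip(x*1.2,0,255).astype('uint8'))
s=sensors.read_state();print(s["time"],s["ee_pos"].round(1),s["contact_force"].round(1),s["width"])
```

```text
36.5 [440.4  98.1 259.9] [-0.4  0.1  0.2] 1.000612024545988
```

View pics/c6.png

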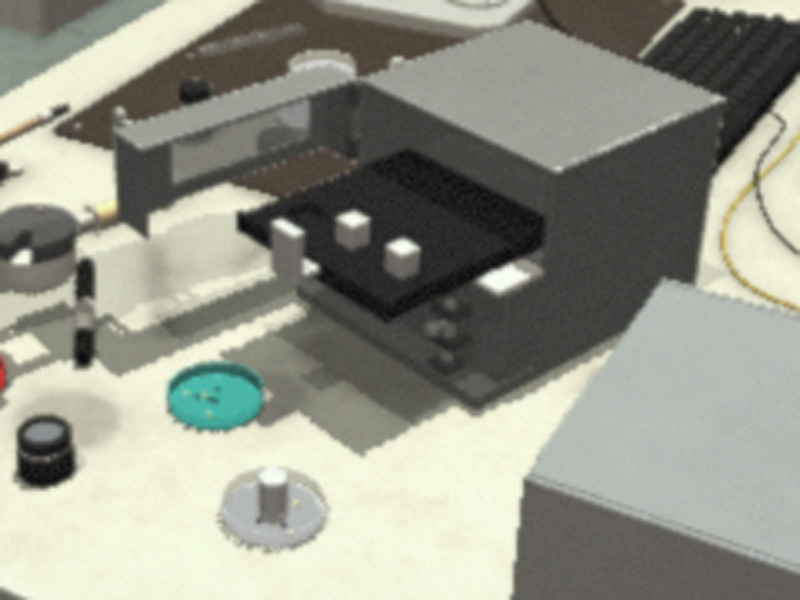

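The can stands upright in the middle of the dish at (273,495). The tray is out, the upper leaf is square to the front, the square cans are in their pockets and the other things look undisturbed.

```bash
python3 -c "
from bench import ctrl
print(ctrl.close_job())"
```

```text
the job is handed in; nothing more can be done
None
```

The round can stands upright near the centre of the clear dish, with the tray fully out, the upper leaf open and square, and the lower leaf and bolt untouched; I handed the job in just after 36.5 s, and no verdict came back.

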